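# Open the coder guard on a jammed jar conveyor and hold it up

## Task

A jar has gone over under the coder guard and stalled the conveyor: first bring the belt lever to its upright stop position, then, without touching the release lever yet, tug the guard up by its knob to find out whether the catch has hold of it, and if it has, throw the release lever. Lift the guard wide open, at least 45 degrees, and finish with the gripper still holding it up there (it falls shut by itself) so that the jar can be taken out; leave the belt lever at stop and do not knock anything else about.

Things in the scene. Friction and masses are not known exactly. Their poses are not given: they have to be found in the camera images.
- belt_lever (a joint): Belt lever on the grey round-topped box on the bench before the conveyor's left end, angle in rad: 0 = upright = stop (over the middle index rib); positive leans to the box's +y (robot's left) = forward, negative = reverse. Range -0.85 to 0.85; starts at 0.4 to 0.8. Stays where it is put; about 1.2 N at the ball moves it.
- belt_lever_ball (a point): Centre of the 30 mm black ball at the end of the belt lever, 115 mm from the pivot; nothing within 35 mm of it but its own 10 mm rod. Axes turn with the lever: z along the rod outwards, x along the pivot axis.
- belt_lever_pivot (a point): Point on the belt lever's pivot axis, 30 mm above the bench, inside the rounded box (radius 55 mm about this point, 80 mm wide along x). The lever swings about the x axis of this point; its z is up. The box may be turned about the vertical.
- guard (a joint): Opening angle of the clear guard lid over the conveyor's middle, rad: 0 shut, 1.3 end stop. Hinged along its far edge, about 0.55 kg, falls shut when let go (about 3 N at the knob holds it). If caught it lifts only about 0.03 rad (5 mm at the knob) and stops dead: pull no harder than 20 N. If not, it comes up freely. Nothing outside shows which.
- guard_knob (a point): Centre of the guard's black ball knob, 32 mm, on a 12 mm stalk 34 mm above the lid near its front edge; 198 mm above the bench when shut. From guard_hinge: 155 mm to -x and 40 mm up when shut; it swings up and back about the hinge. y is along the hinge. Pinched with the fingers closing along y, the ball turns between them while the tool stays pointing down.
- guard_hinge (a point): Middle of the guard's hinge line, 158 mm above the bench, fixed to the conveyor; y runs along the hinge line (the belt's direction), x away from the operator's side, z up. Positive opening turns about +y.
- release (a joint): Release lever of the catch, rad: 0 = at rest (leans 0.28 rad towards the guard's middle), 0.6 = fully thrown, to -y (robot's right, away from the guard's middle). Stays where it is put; about 2 N at the tip. Thrown past 0.5 it has drawn the hidden bolt, which stays drawn. At the start the lever is at rest whether or not the bolt holds the guard.
- release_tip (a point): Centre of the 20 mm black ball on the release lever (8 mm rod), 92 mm from its pivot, 188 mm above the bench at rest. It stands up out of the grey catch box at the guard's front right, 41 mm in front of the lid's edge, 90 mm to the right of and 70 mm nearer than the knob.
- release_pivot (a point): Point on the release lever's pivot axis (the x axis of this point), 100 mm above the bench, inside the catch box; its y runs along the conveyor and the lever is thrown towards its -y. The catch box top is 50 mm above it.
- conveyor: The table-top belt conveyor, 900 mm long along its y, aluminium and steel, fixed; belt top at 72 mm, guard housing 260 mm long in its middle, lid top at 164 mm. Origin under its middle on the bench; its front (-x) faces the robot.
- jar_a: Bench jar: amber glass, gold screw lid, 60 mm diameter, 75 mm tall, standing; origin at the centre of its base; a bystander
- jar_b: Bench jar: amber glass, gold screw lid, 60 mm diameter, 75 mm tall, standing; origin at the centre of its base; a bystander
- jar_c: Bench jar: amber glass, gold screw lid, 60 mm diameter, 75 mm tall, standing; origin at the centre of its base; a bystander
- jar_d: Belt jar: amber glass, gold screw lid, 60 mm diameter, 75 mm tall, standing; origin at the centre of its base; a bystander
- jar_e: Belt jar: amber glass, gold screw lid, 60 mm diameter, 75 mm tall, standing; origin at the centre of its base; a bystander
- label_roll: Roll of paper labels, ring 96 mm outside diameter, 50 mm tall, lying flat on the bench; origin at the centre of its base; a bystander
- tape_dispenser: Heavy black desk tape dispenser 150 x 60 mm, 100 mm tall, on the bench; origin at the centre of its base; a bystander

How it is judged:
By the outcome, as a careful person would: the job done as asked, in the order asked, and still so for the second after the job is handed in, while the arm keeps its last pose, push and grip.
It also fails if it takes over 69 s, if anything falls off the work surface, if the arm or the gripper's body presses on something with over 40 N, if the wrist force passes 120 N, or if a joint passes its speed limit or range.

## Robot

A 7-joint arm with a two-finger parallel gripper is mounted at the origin on the work surface. World frame = base frame: x ahead of the robot, y to its left, z up, the work surface at z = 0. Lengths are in m, angles in degrees, forces in N, time in s.
With the tool pointing down it reaches from about 0.425 to 0.875 m from the base axis. Payload 8.4 kg.
Tool frame: the origin (TCP) lies midway between the tips of the shut fingers; the grasp point (between the pads) lies 19 mm behind it (bot.tcp_to_grasp is the distance from the TCP to the grasp point, in m); z points along the fingers, x is the direction in which the jaws open and shut, and the axes are right-handed (so a half turn about z gives the same grasp; the last joint's range is limited). The gripper opens to 87 mm and grips with 3 to 60 N. Pads are 19 mm wide; open, the fingers measure 117 mm over their backs; the gripper's body (75 mm by 190 mm) begins 51 mm behind the grasp point.
Start: joints at [60.035, 19.091, 2.286, 83.961, -0.768, 76.965, -3.352], TCP at [0.267, -0.592, 0.223] pointing down, gripper open.
Joint ranges: [-147.57, 147.57], [-21.85, 119.76], [-74.77, 79.35], [14.55, 137.4], [-85.83, 265.84], [4.83, 119.75], [-152.11, 152.11]. Speed limits (degrees/s): [127.2, 127.2, 159.86, 159.86, 180, 180, 180].

## Interface

Orientations are given as a 3x3 rotation matrix whose columns are the frame's x, y, z axes.
In Python, from workcell import bot, hand, viewer, spotter, monitor gives the robot as it stands. Calls block until the motion is done:
- bot.reach(position, orientation): joint-space move of the TCP to a pose.
- bot.servo_line(position, attitude=None, v=0.15, guard=None): straight line of the TCP; attitude=None keeps the orientation; v is the mean speed in m/s. With guard (N) it stops when the force on the tool has changed by that much, and returns True; else False.
- bot.set_joints(angles): joint-space move.
- hand.release() and hand.close(squeeze=None): open the fingers fully, or close them until they stop; squeeze is the grip in N (None keeps the last).
- bot.wait(seconds).
- bot.ik(position, orientation): joint angles nearest the present ones, or None.
- viewer.capture(name): name is "scene" or "top"; returns (picture, depth): 400x640x3 uint8, blue, green, red; 400x640 float32, m along the optical axis (not along the pixel's ray), 0 where there is no reading.
- viewer.camera_params(name): a dict with "fovy" (degrees; the focal length in pixels is half the picture's height over the tangent of half this angle, whatever the lens; pixels are square), "cx", "cy" (the principal point, pixels), "R" (3x3) and "t" (3): a world point X has camera coordinates R X + t. Camera axes: x right, y down, z forward; pixel columns grow to the right and rows downward; lengths in m; the calibration is good to about 2 mm. A picture is of the moment at which its call begins. camera_params takes no time and is no camera call.
A pose or a line that the arm cannot do raises bot.Unreachable and nothing moves.
- bot.hand_in(): hands the job in, once; it reports no verdict.
Trained networks look in the newest picture that a camera, given by its name, has taken for a name from the list of things; names that differ only in an ending like _2 or _b are one class to them, and where a whole thing is asked for, a point or a joint stands for the part that bears it (a point fixed in the world has none). Each returns a list of dicts, best first, with "confidence" (0 to 1); they miss things now and then, are a little off and sometimes report something else, mostly with a low value. They report only what shows in the picture. A call takes as long as a camera call.
- spotter.look_for(camera, label): "point" ([x, y, z] in m, in world coordinates, good to about 4 mm: the middle of the surface that is visible of it).
- spotter.tip_of(camera, label): "point" ([x, y, z] in m, in world coordinates, good to about 4 mm: a listed point, or the origin of a listed thing).
Readings, each from a call of its own:
- monitor.read_time(): time.
- monitor.read_joint_pos(): joint angles.
- monitor.read_joint_vel(): joint speeds.
- monitor.read_effort(): joint torques, N m.
- monitor.read_tcp_pos(): TCP position.
- monitor.read_ee_rot(): TCP orientation.
- monitor.read_contact_force(): force on the tool from outside, world axes, zero at the start.
- monitor.read_ft_torque(): the same for the moment, N m.
- monitor.read_width(): finger opening in m.
Only numpy, scipy, OpenCV 4.12 (cv2) and the standard library are available. Lean on these libraries where they do the work, as an engineer would, in place of code of your own. Each camera call takes 0.05 s, during which the arm holds its last target. There are 200 camera calls.

## Working session

There is one attempt and no reset: what is moved stays moved. The work goes in short steps, each a Python script; the robot and the scene stay as the last script left them, time stands still between calls to the robot, and variables do not carry over. Pictures are saved under pics/ and viewed, about 8 in all and at most 12, crops included, and the job is handed in when it is done.

```bash
mkdir -p pics
python3 - <<'E'
from workcell import bot,hand,viewer,spotter,monitor
import cv2,numpy as np
for c in("scene","top"):
    im,d=viewer.capture(c); cv2.imwrite(f"pics/{c}0.png",im)
    p=viewer.camera_params(c); print(c,p['fovy'],-np.array(p['R']).T@np.array(p['t']))
    for l in "belt_lever_ball belt_lever_pivot guard_knob guard_hinge release_tip release_pivot conveyor jar_a label_roll tape_dispenser".split():
        r=spotter.tip_of(c,l); print(l,[(np.round(q['point'],3).tolist(),round(q['confidence'],2)) for q in r[:6]])
print(monitor.read_time(),monitor.read_ee_rot())
E
```

```text
scene 53.927646582121206 [1.43192518 0.28460286 0.99591383]
belt_lever_ball [([0.431, 0.3, 0.118], 0.68)]
belt_lever_pivot [([0.424, 0.227, 0.026], 0.8)]
guard_knob [([0.57, -0.096, 0.2], 0.59), ([0.39, -0.135, -0.001], 0.45)]
guard_hinge [([0.727, -0.086, 0.16], 0.57)]
release_tip [([0.511, -0.185, 0.185], 0.42)]
release_pivot [([0.512, -0.214, 0.097], 0.77), ([0.624, 0.121, 0.076], 0.6), ([0.377, -0.243, 0.002], 0.38)]
conveyor [([0.641, -0.091, 0.004], 0.71)]
jar_a [([0.623, 0.121, 0.076], 0.7), ([0.624, 0.21, 0.072], 0.68), ([0.394, 0.039, 0.003], 0.62), ([0.393, -0.133, -0.0], 0.47), ([0.38, -0.241, 0.003], 0.42)]
label_roll [([0.328, -0.368, 0.003], 0.7)]
tape_dispenser []
top 55.73926519924329 [ 0.31275342 -0.07952263  1.3055981 ]
belt_lever_ball [([0.432, 0.298, 0.118], 0.5)]
belt_lever_pivot []
guard_knob [([0.573, -0.096, 0.198], 0.63)]
guard_hinge [([0.726, -0.08, 0.158], 0.94), ([0.622, 0.204, 0.074], 0.46)]
release_tip [([0.51, -0.19, 0.19], 0.53)]
release_pivot [([0.512, -0.216, 0.1], 0.77)]
conveyor [([0.396, -0.527, -0.002], 0.38)]
jar_a [([0.397, 0.04, 0.002], 0.83), ([0.376, -0.238, 0.006], 0.81), ([0.624, 0.208, 0.074], 0.72), ([0.387, -0.136, 0.0], 0.69)]
label_roll [([0.33, -0.374, 0.001], 0.89)]
tape_dispenser [([0.396, -0.525, -0.001], 0.67)]
1.1 [[ 4.11239541e-01 -9.11527311e-01  3.47706241e-05]
 [-9.11527312e-01 -4.11239541e-01  5.30852773e-06]
 [ 9.46018747e-06 -3.38774500e-05 -9.99999999e-01]]
```

```bash
python3 -c "
import cv2,numpy as np
a=cv2.imread('pics/scene0.png');b=cv2.imread('pics/top0.png')
cv2.imwrite('pics/both.png',cv2.resize(np.vstack([a,b]),(480*1,600)))"
```

```text
(no output)
```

View pics/scene0.png

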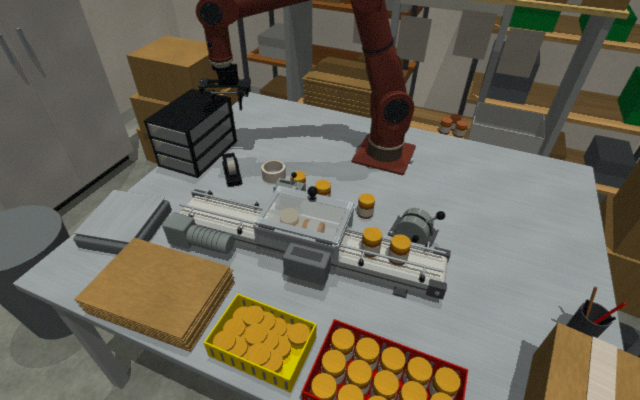

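View pics/top0.png

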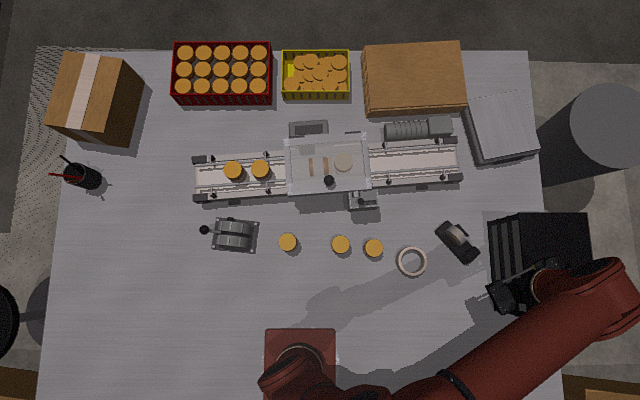

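The overview shows the belt lever box at about (235,235) in the top image, leaning left to its ball at (204,230). The knob is at (329,180) and the release tip at (361,195). The network heights agree with the given ones: knob 0.198, tip 0.188, lever length 0.114. Next I'll refine with depth fits.

```bash
cat > h.py <<'E'
from workcell import bot,hand,viewer,spotter,monitor
import cv2,numpy as np
from scipy.optimize import least_squares
def cloud(c,save=None):
    im,d=viewer.capture(c); p=viewer.camera_params(c)
    if save: cv2.imwrite(save,im)
    f=200/np.tan(np.radians(p['fovy']/2)); v,u=np.mgrid[:400,:640]
    X=np.stack([(u-p['cx'])/f*d,(v-p['cy'])/f*d,d],-1)
    return im,(X-np.array(p['t']))@np.array(p['R']),d>0
def ball(c,guess,r):
    im,W,ok=cloud(c)
    m=ok&(np.linalg.norm(W-guess,axis=-1)<r+.012)&(im.max(-1)<75)
    P=W[m]
    s=least_squares(lambda q:np.r_[np.linalg.norm(P-q,axis=1)-r,(q-guess)*.3],guess,loss='soft_l1',f_scale=.003)
    return s.x,len(P)
def box(c,g=(.424,.227,-.1)):
    im,W,ok=cloud(c)
    m=ok&(np.hypot(W[...,0]-g[0],W[...,1]-g[1])<.065)&(W[...,2]>.04)&(W[...,2]<.095)
    P=W[m]
    def f(q):
        y=np.array([-np.sin(q[2]),np.cos(q[2])]); s=(P[:,:2]-q[:2])@y
        return np.hypot(s,P[:,2]-.03)-.055
    def e(q):
        x=np.array([np.cos(q[2]),np.sin(q[2])]); s=(P[:,:2]-q[:2])@x
        return np.r_[f(q),np.clip(abs(s)-.04,0,1)]
    s=least_squares(e,g,loss='soft_l1',f_scale=.002); return s.x,len(P),np.median(abs(f(s.x)))
def spot(l,n=3,cs=("scene","top"),near=None):
    o=[]
    for _ in range(n):
        for c in cs:
            viewer.capture(c); r=spotter.tip_of(c,l)
            if near is not None: r=[q for q in r if np.linalg.norm(np.array(q['point'])-near)<.03]
            if r:o.append(r[0]['point'])
    o=np.array(o); return np.median(o,0),o.std(0),len(o)
E
python3 - <<'E'
from h import *
np.set_printoptions(precision=4,suppress=True)
for c in("top","scene"):
    print(c,'box',box(c))
    for n,g,r in(("ball",(.4315,.299,.118),.015),("knob",(.572,-.096,.198),.016),("tip",(.5105,-.188,.188),.010)):
        print(n,ball(c,np.array(g),r))
for l,g in(("belt_lever_pivot",(.424,.227,.03)),("belt_lever_ball",(.4315,.299,.118)),("guard_knob",(.572,-.096,.198)),("guard_hinge",(.727,-.083,.158)),("release_tip",(.51,-.188,.188)),("release_pivot",(.512,-.215,.1))):
    print(l,spot(l,3,near=np.array(g)))
im,_=viewer.capture("top"); im2,_=viewer.capture("scene")
cv2.imwrite("pics/crop1.png",np.vstack([cv2.resize(im[200:270,180:320],(560,280),interpolation=2),cv2.resize(im2[180:260,360:520],(560,280),interpolation=2)]))
E
```

```text
top box (array([ 0.4241,  0.2241, -0.1194]), 802, np.float64(0.0015519264158475876))
ball (array([0.4314, 0.2948, 0.1206]), 79)
knob (array([ 0.5717, -0.0957,  0.1987]), 86)
tip (array([ 0.5086, -0.1909,  0.1887]), 36)
scene box (array([ 0.425 ,  0.2262, -0.1058]), 734, np.float64(0.0020825323555453135))
ball (array([0.43  , 0.2969, 0.1211]), 65)
knob (array([ 0.5712, -0.0936,  0.1972]), 80)
tip (array([ 0.5087, -0.1893,  0.1874]), 23)
belt_lever_pivot (array([0.4222, 0.2268, 0.0287]), array([0.0016, 0.0018, 0.0017]), 6)
belt_lever_ball (array([0.4319, 0.2979, 0.119 ]), array([0.0005, 0.0016, 0.0007]), 5)
guard_knob (array([ 0.5716, -0.0938,  0.1991]), array([0.0011, 0.0015, 0.0007]), 6)
guard_hinge (array([ 0.7255, -0.084 ,  0.1594]), array([0.0008, 0.0012, 0.0014]), 5)
release_tip (array([ 0.5076, -0.1884,  0.1862]), array([0.0018, 0.0012, 0.0013]), 6)
release_pivot (array([ 0.5095, -0.2135,  0.0994]), array([0.002 , 0.0023, 0.0015]), 6)
```

View pics/crop1.png

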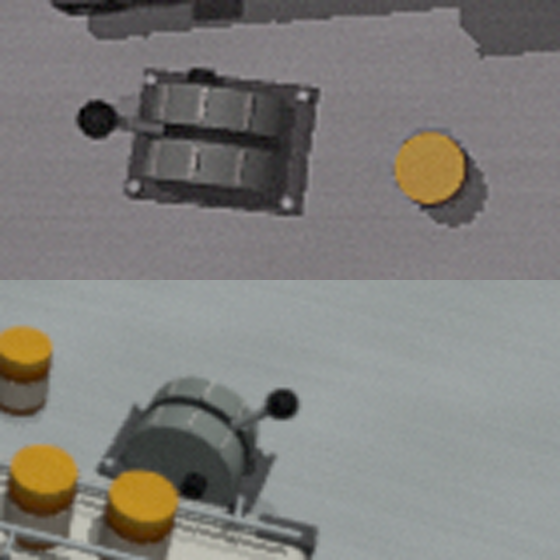

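The crop shows the lever box turned slightly clockwise (yaw about −0.11), with the ball leaning left, and the fits agree. Next I'll bring the lever upright.

```bash
cat >> h.py <<'E'
def down(yaw):
    x=np.array([np.cos(yaw),np.sin(yaw),0]); z=np.array([0,0,-1.]); return np.c_[x,np.cross(z,x),z]
def best(p,yaw):
    o=[]
    for k in(0,np.pi):
        q=bot.ik(p,down(yaw+k))
        if q is not None:o.append((abs(np.array(q)-monitor.read_joint_pos()).max(),yaw+k))
    return down(min(o)[1])
G=np.array([0,0,bot.tcp_to_grasp])
E
python3 - <<'E'
from h import *
np.set_printoptions(precision=4,suppress=True)
piv=np.array([.4243,.2258,.03]); yaw=-.11; yd=np.array([-np.sin(yaw),np.cos(yaw),0]); th=.666
P=lambda t: piv+.115*(np.sin(t)*yd+np.array([0,0,np.cos(t)]))-G
p=np.array(monitor.read_tcp_pos()); bot.servo_line(p+[0,0,.2],v=.25)
a=P(th)+[0,0,.16]; R=best(a,yaw); bot.reach(a,R)
print(bot.servo_line(P(th),v=.12,guard=10)); hand.close(6)
print(monitor.read_width(),monitor.read_contact_force())
for t in np.linspace(th,0,8)[1:]:
    bot.servo_line(P(t),v=.08)
print(monitor.read_tcp_pos(),P(0),monitor.read_contact_force(),monitor.read_time())
hand.release(); bot.servo_line(P(0)+[0,0,.15],v=.2)
bot.servo_line(np.array([.46,.05,.40]),v=.3)
for c in("top","scene"): print(ball(c,P(0)+G,.015),box(c))
print(spot("belt_lever_ball",2,near=P(0)+G),spot("belt_lever_pivot",2,near=piv))
im,_=viewer.capture("scene");im1,_=viewer.capture("top")
cv2.imwrite("pics/c2.png",np.vstack([cv2.resize(im1[200:270,180:320],(560,280),interpolation=2),cv2.resize(im[180:260,360:520],(560,280),interpolation=2)]))
print(monitor.read_time())
E
```

```text
False
0.029032679226148474 [-3.6347 -0.4213  1.3352]
[0.4234 0.2247 0.1265] [0.4243 0.2258 0.1263] [-7.7441  0.697   4.1433] 13.8083
(array([0.4243, 0.2258, 0.145 ]), 0) (array([ 0.424,  0.227, -0.1  ]), 0, np.float64(nan))
(array([0.4224, 0.2272, 0.1456]), 59) (array([ 0.4256,  0.226 , -0.1182]), 720, np.float64(0.001961383949321511))
(array([0.4252, 0.2272, 0.1435]), array([0.0016, 0.0004, 0.0008]), 2) (array([0.4223, 0.2273, 0.0291]), array([0.0007, 0.001 , 0.0001]), 2)
17.8417
  return _methods._mean(a, axis=axis, dtype=dtype,
  ret = ret.dtype.type(ret / rcount)
```

View pics/c2.png

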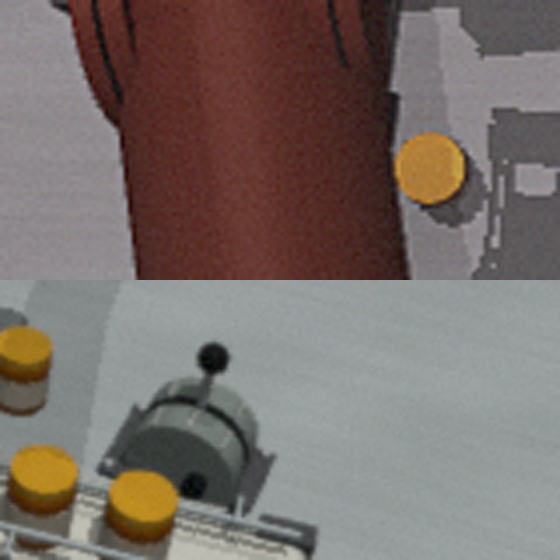

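The lever now stands upright over the middle rib, with the ball within about 1 mm of plumb over the pivot. Next is the tug test on the guard.

```bash
cat >> h.py <<'E'
CY=.07; CX=np.array([np.cos(CY),np.sin(CY),0]); CYY=np.array([-np.sin(CY),np.cos(CY),0])
KN=np.array([.5716,-.0948,.198]); HG=KN+.155*CX-[0,0,.04]
def K(t):
    a=np.arctan2(.04,.155)+t; r=np.hypot(.155,.04); return HG-r*np.cos(a)*CX+[0,0,r*np.sin(a)]-G
E
python3 - <<'E'
from h import *
np.set_printoptions(precision=4,suppress=True)
a=K(0)+[0,0,.10]; R=best(a,CY+np.pi/2); bot.reach(a,R)
print(bot.servo_line(K(0),v=.1,guard=8)); hand.close(25); bot.wait(.2)
print(monitor.read_width(),monitor.read_tcp_pos(),monitor.read_contact_force())
hit=bot.servo_line(K(.12),v=.015,guard=8)
print("hit",hit,monitor.read_tcp_pos(),K(0),K(.12),monitor.read_contact_force(),monitor.read_width(),monitor.read_time())
if hit: bot.servo_line(K(0),v=.03)
print(monitor.read_contact_force())
E
```

```text
False
0.030464839118778824 [ 0.5716 -0.0948  0.1793] [ 0.3419  0.2977 -0.31  ]
hit True [ 0.5726 -0.0948  0.1832] [ 0.5716 -0.0948  0.1793] [ 0.5775 -0.0944  0.1976] [ 3.0138 -0.0974 -5.3344] 0.030345590583224495 21.8917
[ 0.1871 -0.0113  0.6424]
```

It stopped after about 4 mm at 8 N, which looks caught. I'll confirm with a slightly firmer tug, still under 20 N, before touching the release.

Run:
```python
from h import *
np.set_printoptions(precision=4,suppress=True)
hit=bot.servo_line(K(.12),v=.015,guard=13)
print("hit",hit,monitor.read_tcp_pos(),monitor.read_contact_force(),monitor.read_width(),monitor.read_time())
viewer.capture("scene"); r=spotter.tip_of("scene","guard_knob"); print(r[:1])
```

```text
hit True [ 0.5725 -0.0948  0.1833] [ 3.5602 -0.147  -4.649 ] 0.030380973248874336 22.7667
[{'point': [0.5716, -0.0955, 0.2042], 'confidence': 0.75}]
```

It was caught at the same place again, so the catch holds. I'll set the guard down and throw the release.

Run:
```python
from h import *
np.set_printoptions(precision=4,suppress=True)
bot.servo_line(K(0),v=.03); hand.release(); bot.servo_line(K(0)+[0,0,.09],v=.2); hand.close(10)
T=np.array([.5085,-.190,.172])
bot.servo_line(T+.045*CYY+[0,0,.1],v=.25)
print(bot.servo_line(T+.045*CYY,v=.12,guard=8))
hit=bot.servo_line(T-.042*CYY,v=.05,guard=10)
q=np.array(monitor.read_tcp_pos()); print("hit",hit,(q-T)@CYY,monitor.read_contact_force())
bot.servo_line(q+.02*CYY,v=.1); bot.servo_line(q+.02*CYY+[0,0,.11],v=.25); hand.release()
bot.servo_line(K(0)+[0,0,.12],v=.25)
print(spot("release_tip",2,near=np.array([.5124,-.244,.187])),spot("release_pivot",1), monitor.read_time())
im,_=viewer.capture("scene"); cv2.imwrite("pics/c3.png",cv2.resize(im[150:270,230:390],(800,600),interpolation=2))
```

```text
False
hit True -0.03510628793208161 [0.2186 0.8356 0.885 ]
(array([ 0.512 , -0.2432,  0.1852]), array([0.0028, 0.0009, 0.0018]), 4) (array([ 0.5112, -0.2135,  0.1011]), array([0.0011, 0.0038, 0.0016]), 2) 33.0583
```

View pics/c3.png

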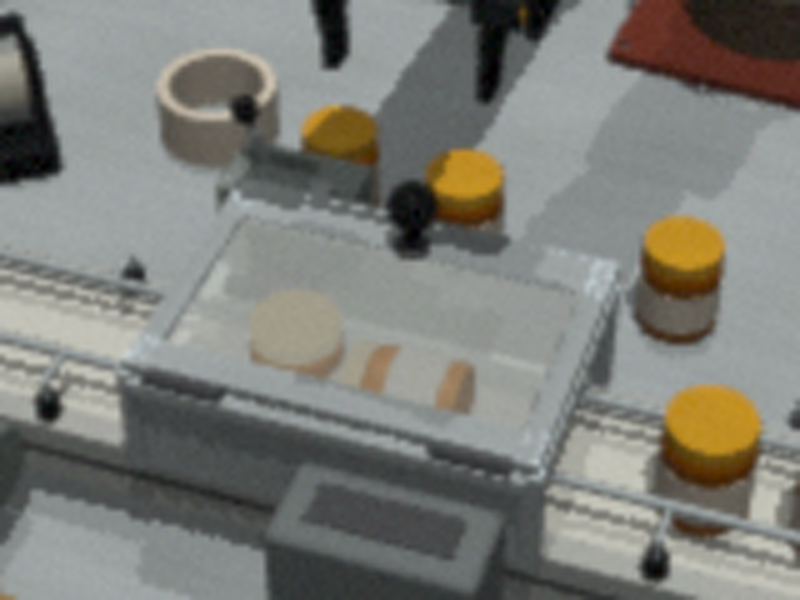

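The picture shows the release leaning away from the guard, with its tip at crop (243,108) and hitting its end stop. Now I'll lift the guard.

Run:
```python
from h import *
np.set_printoptions(precision=4,suppress=True)
print(bot.servo_line(K(0),v=.12,guard=8)); hand.close(25)
ok=not bot.servo_line(K(.12),v=.03,guard=10)
print(ok,monitor.read_contact_force(),monitor.read_width())
if ok:
    for t in np.linspace(.12,1.0,12)[1:]:
        if bot.servo_line(K(t),v=.08,guard=12): print("stop at",t); break
    bot.wait(.3)
    print(t,K(t),monitor.read_tcp_pos(),monitor.read_contact_force(),monitor.read_width(),monitor.read_time())
    for c in("scene","top"):
        im,_=viewer.capture(c); cv2.imwrite(f"pics/e_{c}.png",im)
        for l in("guard_knob","belt_lever_ball","belt_lever_pivot","release_tip","jar_a","label_roll","tape_dispenser"):
            print(c,l,[np.round(q['point'],3).tolist() for q in spotter.tip_of(c,l) if q['confidence']>.4])
    cv2.imwrite("pics/e.png",cv2.resize(cv2.imread("pics/e_scene.png")[100:300,190:470],(800,571),interpolation=2))
```

```text
False
True [-1.0169 -0.2124 -3.7043] 0.03042681286540048
1.0 [ 0.6763 -0.0875  0.2913] [ 0.6758 -0.0866  0.2911] [-2.5332  5.8856 -0.2147] 0.030532268377482474 39.7083
scene guard_knob [[0.674, -0.086, 0.309]]
scene belt_lever_ball [[0.42, 0.226, 0.144]]
scene belt_lever_pivot [[0.424, 0.227, 0.025]]
scene release_tip []
scene jar_a [[0.396, 0.037, 0.002], [0.622, 0.12, 0.074], [0.621, 0.207, 0.069]]
scene label_roll [[0.329, -0.366, 0.001]]
scene tape_dispenser [[0.396, -0.526, 0.003]]
top guard_knob []
top belt_lever_ball [[0.423, 0.226, 0.145]]
top belt_lever_pivot [[0.422, 0.224, 0.031]]
top release_tip [[0.622, 0.208, 0.073]]
top jar_a [[0.621, 0.205, 0.074], [0.396, 0.041, 0.002], [0.622, 0.125, 0.075], [0.375, -0.239, 0.006]]
top label_roll [[0.334, -0.372, 0.002]]
top tape_dispenser [[0.396, -0.526, -0.0]]
```

View pics/e.png

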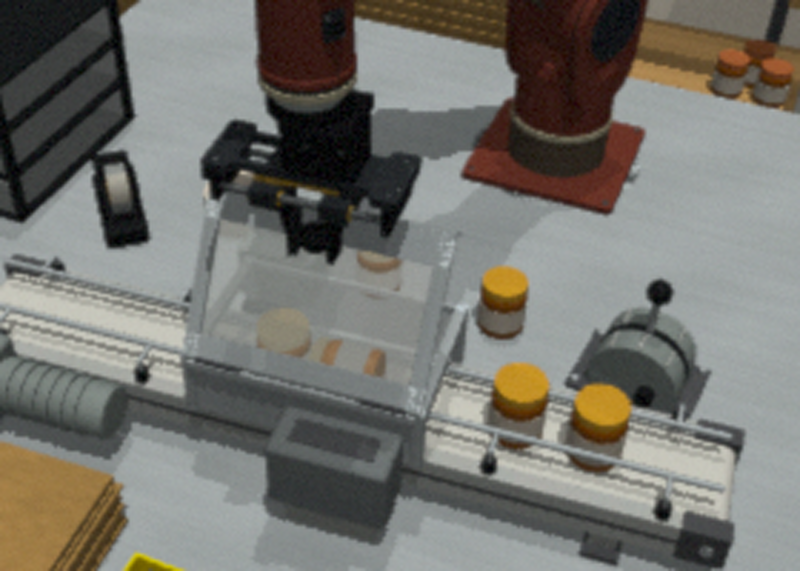

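View pics/e_top.png

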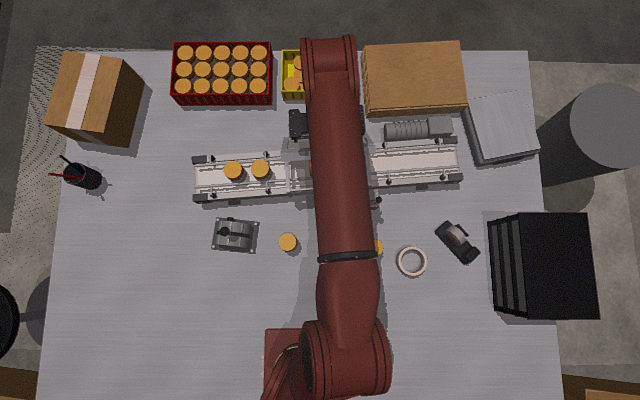

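The guard is open to about 57° and held at the knob by the pinch. The belt lever is upright at (657,290) in the crop, and the jars that show, the roll and the dispenser are where they were. I'm handing in.

Run:
```python
from h import *
print(monitor.read_width(),monitor.read_tcp_pos(),monitor.read_time()); print(bot.hand_in())
```

```text
0.03064115392135091 [ 0.67574121 -0.08662846  0.29107433] 40.5083
the job is handed in; nothing more can be done
None
```

The job is done in the order you asked and handed in at 40.5 s of the 69 s allowed.

- **Belt lever:** I pinched the ball and swung the lever to upright. Both cameras put the ball within about 4 mm of plumb over the pivot, and within about 2 mm along the swing.
- **Tug test:** Two gentle pulls at the knob, set to stop at 8 N and 13 N, both stopped after about 4 mm, so the catch had hold of the guard.
- **Release lever:** I pushed it until it met resistance at its end stop. The camera put the tip about 54 mm along, which matches a full throw of 0.6 rad.
- **Guard:** It then came up freely to about 1.0 rad (57°). The gripper is still holding the knob there, with the fingers at 30.6 mm on the 32 mm ball.

**Last checks:** The knob showed at [0.674, -0.086, 0.309], where it should be for that opening. The label roll, tape dispenser and the four jars the network reported had not moved. One bench jar was mostly hidden behind the arm and was not confirmed. The release tip was hidden too, and the network's only report for it was a mistaken one on a belt jar. About 6 N of sideways force remains on the gripper, well under the 40 N limit.

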